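Click a selector drum round to third and hold it

TASK

The gearbox selector drum in the grey stand is in neutral. Put the loose hand knob fully down on the square end of the drum, then turn it clockwise (seen from above) by feel, counting three clicks of the detent, so that the drum sits in its third stop without ever running on into the fourth. Finish while still gripping the knob there, so that I can look at the fork, and leave the parts lying round about where they are.

Things in the scene. Friction and masses are not known exactly. Their poses are not given: they have to be found in the camera images.
- stand: grey cast stand, base 140 (x) x 120 (y) mm, fixed. Origin: underside, on the vertical drum axis. The detent roller is on its -x side. Top plate 74 mm above the table; on it the star wheel of the drum (66 mm across, top at 87 mm) and a sprung roller arm, whose pivot bolt (94 mm high) is at x -36, y +42 mm. A brass fork reaches 94 mm from the axis to -y, 33 mm up, and rises 3 mm a stop
- drum (a joint): angle of the drum in rad, growing clockwise seen from above. Notches at 0 (neutral), 0.393, 0.785, 1.178 (third), 1.571 (fourth), i.e. 22.5 degrees apart; hard end stops just outside. Leaving a notch takes up to 0.3 N m, which falls to nothing at the crest midway between notches; from there the drum snaps on into the next notch by itself and rests there within 0.03 rad
- square_seat (a point): centre of the round shoulder (37 mm across, 92 mm above the table) on which the knob comes to rest; it turns with the drum. The steel square end stands on it: 20 x 20 mm, 19 mm high, sides along this point's x and y, top 3 mm chamfered; z up. In neutral its axes are those of the stand
- knob: loose hand knob, upright, socket down, 0.13 to 0.2 kg. Origin: centre of underside, z up. Steel sleeve 36 x 36, 22 mm high; square socket 21.8 x 21.8, 20 mm deep, sides along x and y, chamfered mouth; black disc 47 mm across to 28 mm; above it a black wing to grip, 54 mm along x, 16 mm thick along y, up to 62 mm. Fits the square in any quarter turn, with 0.09 rad of play either way
- jar: bystander: white jar with black lid, 48 mm across, 95 mm high; origin at the underside centre
- nut_big: bystander: big worn hexagon nut, 46 x 52 x 23 mm, lying flat; origin at the underside centre
- gear: bystander: worn steel gear wheel, 75 mm across, 27 mm high, lying flat; origin at the underside centre
Not all that is in view belongs to the job. Leave any yellow look-alike of the knob alone.

How it is judged:
By the outcome, as a careful person would: the job done as asked, in the order asked, and still so for the second after the job is handed in, while the arm keeps its last pose, push and grip.
It also fails if it takes over 45 s, if anything falls off the work surface, if the arm or the gripper's body presses on something with over 40 N, if the wrist force passes 120 N, or if a joint passes its speed limit or range.

ROBOT

A 6-joint arm with a two-finger parallel gripper is mounted at the origin on a cart in front of the work surface, level with it; the furniture and walls round the work are solid. World frame = base frame: x ahead of the robot, y to its left, z up, the work surface at z = 0. Lengths are in m, angles in rad, forces in N, time in s.
With the tool pointing down it reaches from about 0.325 to 0.9 m from the base axis. Payload 6.1 kg.
Tool frame: the origin (TCP) lies on the centre line of the jaws, within the pads' length; the fingertips stand ahead of it and the grasp point (between the pads) lies 6 mm ahead of it (arm.tip_extent is the z of the fingertips in the tool frame, in m); z points along the fingers, y is the line along which they close (so a half turn about z gives the same grasp; the last joint's range is limited). The gripper opens to 87 mm and grips with 3 to 60 N. Pads are 19 mm wide; open, the fingers measure 117 mm over their backs; the gripper's body (75 mm by 190 mm) begins 51 mm behind the grasp point.
Start: joints at [-1.346, 0.22, 1.526, -0, 1.395, -0.126], TCP at [0.215, -0.587, 0.248] pointing down, gripper open.
Joint ranges: [-2.98, 2.98], [-0.91, 2.08], [0.09, 2.57], [-1.24, 4.39], [0.2, 2.65], [-2.68, 2.68]. Speed limits (rad/s): [2.57, 2.57, 3.01, 3.14, 3.14, 3.14].

INTERFACE

Orientations are given as a unit quaternion [w, x, y, z].
In Python, from workcell import arm gives the robot as it stands. The module is installed in compiled form; this text tells all that it offers.
- The arm moves only by the tool drive_tool, never from a script. Its argument "targets" is a list of rows, each an object with "delta_pos": the shift along the tool's x, y, z in cm, a list of three; "turn": the turn, a rotation vector about the tool's x, y, z in degrees, a list of three; "gripper": the opening, from 0 (shut) to 1 (fully open). A call has 1 to 5 rows; each row is the pose to reach, as a shift and turn from the pose commanded when the call began, along the tool's axes at that moment; what a row does not reach only later rows make up. A row lasts 1/12 s, in which the tool goes at most 41.7 mm and 7.16 degrees, less where a joint would pass 70% of its speed; a pose out of reach is approached as far as the arm can. A call with a gripper value outside its range is refused whole. The fingers move at their own pace and stop on an object; "squeeze" is the grip in N (left out, the last holds). Time passes only in rows, so rows that repeat a pose let the fingers close. It gives the time, the measured TCP pose, the force, the opening and the grip force at its end, in the units of the state.
- arm.get_obs(): the state, without advancing time (a new reading comes with each control period).
- arm.camera(name): name is "scene" or "side" or "wrist"; returns (picture, depth): 400x640x3 uint8, blue, green, red; 400x640 float32, m along the optical axis (not along the pixel's ray), 0 where there is no reading.
- arm.get_calibration(name): a dict with "camera_matrix" (3x3 intrinsics, pixels), "k1" (the pictures are not rectified: a ray, as slopes to the right and down, at radius r is drawn at 1 + k1 r^2 times it, then the intrinsics apply), "origin" and "attitude" of the camera in the world; the wrist camera has in their place "tool_from_camera" (4x4, takes a point from camera to tool coordinates, whose origin is the TCP and whose axes are the flange's). Camera axes: x right, y up, looking along -z (the intrinsics and any distortion apply to the point x, -y, -z); pixel columns grow to the right and rows downward; lengths in m; the calibration is good to about 2 mm. A picture is of the moment at which its call begins: read the wrist's pose just before it. get_calibration takes no time and is no camera call.
- arm.hand_in(): hands the job in; it is judged then, once.
The state is a dict: "time_s": time; "joints": joint angles; "qvel": joint speeds; "effort": joint torques, N m; "tool_pos": TCP position; "orientation": TCP orientation; "ft_force": force on the tool from outside, world axes, zero at the start; "wrist_torque": the same for the moment, N m; "finger_gap": finger opening in m; "gripper_force": force on a finger pad.
Only numpy, scipy, OpenCV 4.12 (cv2) and the standard library are available. Lean on these libraries where they do the work, as an engineer would, in place of code of your own. Each camera call takes 0.05 s, during which the arm holds its last target. There are 200 camera calls.

## Working session

There is one attempt and no reset: what is moved stays moved. The work goes in short steps, Python scripts to look and compute and a tool call to move; the robot and the scene stay as the last step left them, time stands still between calls to the robot, and variables do not carry over. Pictures are saved under pics/ and viewed, at most 10 in all, crops included, and the job is handed in when it is done.

Besides the shell and the picture viewer there is one more tool, called after ">>>" as name(argument=value, ...), one argument or row to a line, values as JSON. drive_tool: Moves the arm, as the interface text tells. Its arguments: {"type":"object","properties":{"targets":{"type":"array","items":{"type":"object","properties":{"delta_pos":{"type":"array","items":{"type":"number"}},"turn":{"type":"array","items":{"type":"number"}},"gripper":{"type":"number"}}}},"squeeze":{"type":"number"}},"required":["targets"]}

```bash
mkdir -p pics; cat > h.py <<'E'
import numpy as np, cv2
from scipy.spatial.transform import Rotation as R
from workcell import arm
def q2R(q): return R.from_quat([q[1],q[2],q[3],q[0]]).as_matrix()
def campose(name,obs=None):
    c=arm.get_calibration(name); K=np.array(c["camera_matrix"])
    if name=="wrist":
        T=np.array(c["tool_from_camera"]); Rt=q2R(obs["orientation"])
        return K,c["k1"],Rt@T[:3,:3],Rt@T[:3,3]+np.array(obs["tool_pos"])
    a=np.array(c["attitude"]); A=q2R(a) if a.size==4 else a
    return K,c["k1"],A,np.array(c["origin"])
def ray(P,uv):
    K,k1,A,o=P; uv=np.atleast_2d(np.array(uv,float))
    d=np.c_[(uv[:,0]-K[0,2])/K[0,0],(uv[:,1]-K[1,2])/K[1,1]]; s=d.copy()
    for _ in range(10): s=d/(1+k1*(s**2).sum(1,keepdims=True))
    return o,np.c_[s[:,0],-s[:,1],-np.ones(len(s))]@A.T
def onplane(P,uv,z):
    o,d=ray(P,uv); return o+d*((z-o[2])/d[:,2])[:,None]
def pts(P,depth):
    h,w=depth.shape; u,v=np.meshgrid(np.arange(w),np.arange(h))
    o,d=ray(P,np.c_[u.ravel(),v.ravel()]); return (o+d*depth.reshape(-1,1)).reshape(h,w,3)
def proj(P,X):
    K,k1,A,o=P; c=(np.atleast_2d(X)-o)@A; s=np.c_[c[:,0],-c[:,1]]/-c[:,2:]
    s=s*(1+k1*(s**2).sum(1,keepdims=True)); return s*[K[0,0],K[1,1]]+[K[0,2],K[1,2]]
def shot(name):
    o=arm.get_obs(); im,d=arm.camera(name); return np.array(im),np.array(d),campose(name,o)
E
python3 - <<'E'
from h import *
for n in ("scene","side","wrist"):
    im,d,P=shot(n); cv2.imwrite(f"pics/{n}0.png",im); np.savez(f"{n}0.npz",im=im,d=d,K=P[0],k=P[1],A=P[2],o=P[3])
    print(n,arm.get_calibration(n), P[3])
print(arm.get_obs(),arm.tip_extent)
E
```

```text
scene {'camera_matrix': array([[369.66387511,   0.        , 316.37201521],
       [  0.        , 369.66387511, 197.02890132],
       [  0.        ,   0.        ,   1.        ]]), 'k1': -0.08094336425986548, 'origin': array([1.00443232, 0.57297832, 0.80016592]), 'attitude': array([0.36811943, 0.14280006, 0.32148481, 0.86066471])} [1.00443232 0.57297832 0.80016592]
side {'camera_matrix': array([[434.8677123 ,   0.        , 320.08243817],
       [  0.        , 434.8677123 , 202.19121765],
       [  0.        ,   0.        ,   1.        ]]), 'k1': -0.016339862560819006, 'origin': array([0.47363126, 1.02739612, 0.76398596]), 'attitude': array([-0.05911948, -0.02135125,  0.43634361,  0.8975819 ])} [0.47363126 1.02739612 0.76398596]
wrist {'camera_matrix': array([[307.49905524,   0.        , 325.36248914],
       [  0.        , 307.49905524, 202.72151857],
       [  0.        ,   0.        ,   1.        ]]), 'k1': -0.024947264981011495, 'tool_from_camera': array([[-9.24511545e-05,  9.63072149e-01,  2.69243434e-01,
         7.41541841e-02],
       [ 9.99999627e-01,  3.20140565e-04, -8.017552
[... 280 characters left out ...]
.34612596e+00,  2.21064141e-01,  1.52734479e+00,  3.21995033e-06,
        1.39471902e+00, -1.26102526e-01]), 'qvel': array([-6.29420282e-05, -3.88916457e-03, -2.94612185e-03,  1.68231349e-03,
        3.31234209e-04, -1.31506584e-04]), 'effort': array([ 8.05957097e-05, -4.95191431e+01, -3.87880433e+01,  6.98856963e-02,
        5.31482440e-02, -9.25828340e-05]), 'tool_pos': array([ 0.21466066, -0.58650583,  0.24667853]), 'orientation': array([-7.66795045e-04,  9.84658941e-01,  1.74488337e-01, -3.62344994e-05]), 'ft_force': array([ 0.03285734,  0.028911  , -0.03873045]), 'wrist_torque': array([-0.04036513,  0.01092115, -0.05110486]), 'gripper_force': 0.0, 'finger_gap': 0.0870379471943463} 0.025
```

View pics/scene0.png

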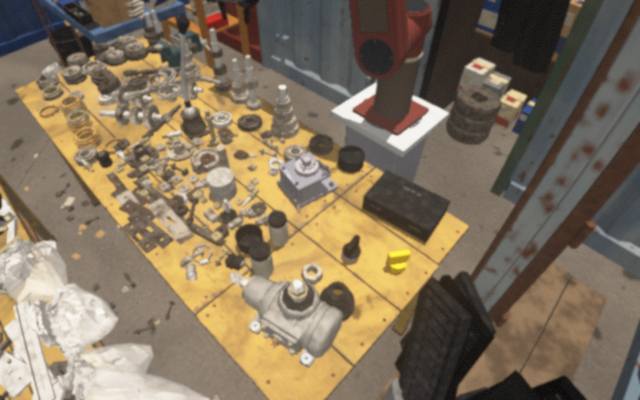

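View pics/side0.png

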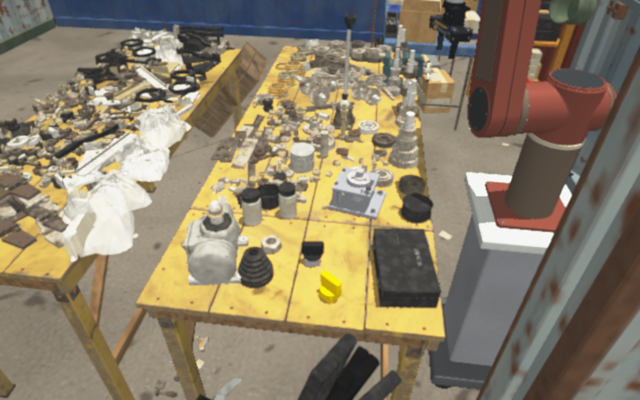

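The scene view shows the knob candidates: the black winged knob at (351,248), which is (313,252) in the side view; the yellow look-alike at (398,261) / (330,287); the black stepped pulley at (337,297) / (256,266); and the black-lidded jars at (260,258) and (278,230). The stand is at (305,178) / (358,190). I choose the black winged knob and check it in a close crop.

```bash
python3 - <<'E'
from h import *
L={n:np.load(f"{n}0.npz") for n in("scene","side")}
tiles=[]
for n,boxes in (("scene",[(320,215,80,60),(265,140,80,60)]),("side",[(285,225,80,60),(320,155,80,60)])):
    z=L[n];P=(z["K"],float(z["k"]),z["A"],z["o"]);im=z["im"];X=pts(P,z["d"])
    tiles.append(np.vstack([cv2.resize(im[y:y+h,x:x+w],None,fx=5,fy=5,interpolation=cv2.INTER_CUBIC) for x,y,w,h in boxes]))
    hsv=cv2.cvtColor(im,cv2.COLOR_BGR2HSV)
    for (u,v) in ([(351,248),(398,261),(305,160),(305,170),(333,182),(320,270)] if n=="scene" else [(313,247),(313,258),(330,287),(358,178),(358,190),(290,250)]):
        print(n,u,v,X[v,u].round(4))
cv2.imwrite("pics/crop1.png",np.hstack(tiles))
E
```

```text
scene 351 248 [0.5908 0.3032 0.0621]
scene 398 261 [0.5239 0.3989 0.0319]
scene 305 160 [0.4864 0.0476 0.1102]
scene 305 170 [0.4977 0.0583 0.0874]
scene 333 182 [0.4227 0.0984 0.0122]
scene 320 270 [0.6692 0.2766 0.0254]
side 313 247 [0.5721 0.3015 0.0545]
side 313 258 [0.5708 0.3098 0.0267]
side 330 287 [0.521  0.4014 0.037 ]
side 358 178 [0.4833 0.0578 0.0907]
side 358 190 [0.4804 0.0872 0.0722]
side 290 250 [ 0.6356  0.2607 -0.0036]
```

View pics/crop1.png

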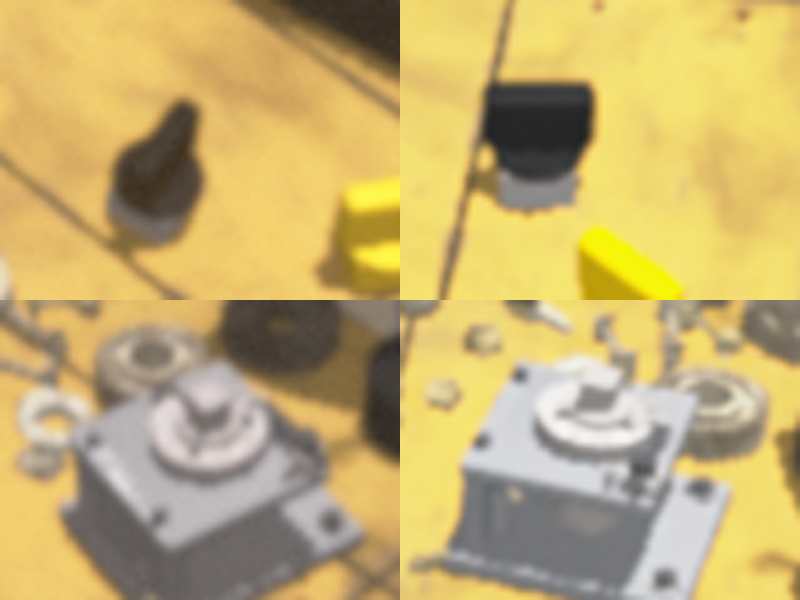

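The crop confirms it: a black wing and disc on a grey sleeve at scene (351,248), with the wing roughly along world x. The yellow one is the look-alike. The stand's square end is at scene (305,160) and side (358,175). Next I check obstacle heights along the path.

```bash
python3 - <<'E'
from h import *
for n in("scene","side"):
    z=np.load(f"{n}0.npz");P=(z["K"],float(z["k"]),z["A"],z["o"]);X=pts(P,z["d"])
    m=(z["d"]>0)&(X[...,0]>.2)&(X[...,0]<.95)&(X[...,1]>-.95)&(X[...,1]<.55)
    Q=X[m]; g={}
    for q in Q:
        if q[2]>.1: k=(round(float(q[0])*20)/20,round(float(q[1])*20)/20); g[k]=max(g.get(k,0),round(float(q[2]),2))
    print(n,sorted(g.items()))
    # knob wing
    hsv=cv2.cvtColor(z["im"],cv2.COLOR_BGR2HSV)
    w=(hsv[...,2]<80)&(np.abs(X[...,0]-.575)<.06)&(np.abs(X[...,1]-.303)<.06)&(X[...,2]>.05)&(X[...,2]<.075)
    q=X[w]; c=q.mean(0); print("wing",len(q),c.round(4),np.linalg.svd(q[:,:2]-c[:2])[2][0] if len(q)>3 else "")
    # plate
    w=(np.abs(X[...,0]-.48)<.11)&(np.abs(X[...,1]-.055)<.11)&(X[...,2]>.067)&(X[...,2]<.081)
    q=X[w][:,:2].astype(np.float32); print("plate",len(q),cv2.minAreaRect(q))
    w=(np.abs(X[...,0]-.48)<.06)&(np.abs(X[...,1]-.055)<.06)&(X[...,2]>.104)
    print("sq",X[w].mean(0).round(4))
E
```

```text
scene [((0.2, -0.65), 0.28), ((0.2, -0.55), 0.28), ((0.2, -0.5), 0.32), ((0.2, 0.0), 0.45), ((0.2, 0.05), 0.47), ((0.2, 0.1), 0.47), ((0.2, 0.55), 0.61), ((0.25, -0.85), 0.13), ((0.25, -0.8), 0.13), ((0.25, -0.65), 0.3), ((0.25, -0.6), 0.31), ((0.25, -0.55), 0.32), ((0.25, -0.5), 0.32), ((0.25, -0.05), 0.44), ((0.25, 0.0), 0.45), ((0.25, 0.05), 0.33), ((0.3, -0.85), 0.13), ((0.3, -0.8), 0.13), ((0.3, -0.65), 0.3), ((0.3, -0.55), 0.22), ((0.3, -0.45), 0.13), ((0.3, -0.4), 0.2), ((0.3, -0.35), 0.2), ((0.3, -0.2), 0.12), ((0.35, -0.95), 0.22), ((0.35, -0.9), 0.22), ((0.35, -0.85), 0.14), ((0.35, -0.8), 0.14), ((0.35, -0.7), 0.18), ((0.35, -0.6), 0.16), ((0.35, -0.55), 0.23), ((0.35, -0.45), 0.16), ((0.35, -0.4), 0.2), ((0.35, -0.35), 0.2), ((0.35, -0.2), 0.17), ((0.35, -0.15), 0.12), ((0.4, -0.95), 0.13), ((0.4, -0.9), 0.19), ((0.4, -0.85), 0.13), ((0.4, -0.8), 0.13), ((0.4, -0.75), 0.13), ((0.4, -0.7), 0.19), ((0.4, -0.55), 0.14), ((0.45, -0.85), 0.13), ((0.45, -0.8), 0.13), ((0.45, -0.65), 0.11), ((0.45, -0.6), 0.14), ((0.45, -0.55), 0.14), ((0.45, -0.5), 0.12), ((0.45, 0.05), 0.11), 
[... 2853 characters left out ...]
0.14), ((0.6, -0.55), 0.14), ((0.6, -0.5), 0.12), ((0.65, -0.75), 0.13), ((0.65, -0.7), 0.13), ((0.65, -0.65), 0.13), ((0.65, -0.6), 0.13), ((0.65, -0.5), 0.11), ((0.7, -0.75), 0.12), ((0.7, -0.7), 0.13), ((0.7, -0.6), 0.12), ((0.7, -0.5), 0.1), ((0.75, -0.75), 0.11), ((0.75, -0.7), 0.11), ((0.75, -0.6), 0.1), ((0.75, 0.3), 0.17), ((0.75, 0.35), 0.17), ((0.75, 0.4), 0.11), ((0.8, 0.25), 0.1), ((0.8, 0.3), 0.18), ((0.8, 0.35), 0.18), ((0.8, 0.4), 0.11), ((0.85, 0.3), 0.11), ((0.85, 0.35), 0.1)]
wing 122 [0.5749 0.2987 0.057 ] [-0.9911321  -0.13288026]
plate 584 ((0.48736998438835144, 0.04495778679847717), (0.11318833380937576, 0.10856876522302628), 78.18565368652344)
sq [0.48   0.048  0.1081]
```

>>> drive_tool(
  targets=[
    {"delta_pos": [0,0,-4]},
    {"delta_pos": [0,0,-8]},
  ],
)

```text
invalid input at $.targets[0]: expected keys delta_pos, turn, gripper
```

>>> drive_tool(
  targets=[
    {"delta_pos": [2.5,-2.8,0],"turn": [0,0,-6.4]},
    {"delta_pos": [5,-5.6,0],"turn": [0,0,-12.8]},
    {"delta_pos": [7.5,-8.5,0],"turn": [0,0,-19.2]},
    {"delta_pos": [10,-11.3,0],"turn": [0,0,-25.6]},
    {"delta_pos": [12.5,-14.1,0],"turn": [0,0,-32]},
  ],
)

```text
invalid input at $.targets[0]: expected keys delta_pos, turn, gripper
```

>>> drive_tool(
  targets=[
    {"delta_pos": [3.6,-1.1,0],"turn": [0,0,-6.4]},
    {"delta_pos": [7.2,-2.1,0],"turn": [0,0,-12.8]},
    {"delta_pos": [10.8,-3.2,0],"turn": [0,0,-19.2]},
    {"delta_pos": [14.4,-4.2,0],"turn": [0,0,-25.6]},
    {"delta_pos": [18,-5.3,0],"turn": [0,0,-32]},
  ],
)

```text
invalid input at $.targets[0]: expected keys delta_pos, turn, gripper
```

>>> drive_tool(
  targets=[
    {"delta_pos": [0,0,-4],"turn": [0,0,0],"gripper": 1},
    {"delta_pos": [0,0,-8],"turn": [0,0,0],"gripper": 1},
  ],
)

```text
time_s: 0.32
tool_pos: [0.2143, -0.5849, 0.3241]
orientation: [-0.004, 0.985, 0.174, -0.0]
ft_force: [0.2, -1.4, 0.3]
finger_gap: 0.087
gripper_force: 0.0
```

>>> drive_tool(
  targets=[
    {"delta_pos": [2.5,-2.8,0],"turn": [0,0,-6.4],"gripper": 1},
    {"delta_pos": [5,-5.6,0],"turn": [0,0,-12.8],"gripper": 1},
    {"delta_pos": [7.5,-8.5,0],"turn": [0,0,-19.2],"gripper": 1},
    {"delta_pos": [10,-11.3,0],"turn": [0,0,-25.6],"gripper": 1},
    {"delta_pos": [12.5,-14.1,0],"turn": [0,0,-32],"gripper": 1},
  ],
)

```text
time_s: 0.73
tool_pos: [0.2839, -0.4098, 0.3271]
orientation: [-0.0, 0.897, 0.441, 0.0]
ft_force: [-0.1, -0.8, 0.4]
finger_gap: 0.0868
gripper_force: 0.0
```

>>> drive_tool(
  targets=[
    {"delta_pos": [3.6,-1.1,0],"turn": [0,0,-6.4],"gripper": 1},
    {"delta_pos": [7.2,-2.1,0],"turn": [0,0,-12.8],"gripper": 1},
    {"delta_pos": [10.8,-3.2,0],"turn": [0,0,-19.2],"gripper": 1},
    {"delta_pos": [14.4,-4.2,0],"turn": [0,0,-25.6],"gripper": 1},
    {"delta_pos": [18,-5.3,0],"turn": [0,0,-32],"gripper": 1},
  ],
)

```text
time_s: 1.15
tool_pos: [0.3526, -0.2352, 0.3274]
orientation: [0.0, 0.741, 0.672, 0.0]
ft_force: [1.0, -0.5, 1.1]
finger_gap: 0.0872
gripper_force: 0.0
```

>>> drive_tool(
  targets=[
    {"delta_pos": [3.6,1,0],"turn": [0,0,-6.4],"gripper": 1},
    {"delta_pos": [7.2,2,0],"turn": [0,0,-12.8],"gripper": 1},
    {"delta_pos": [10.8,3.1,0],"turn": [0,0,-19.2],"gripper": 1},
    {"delta_pos": [14.5,4.1,0],"turn": [0,0,-25.6],"gripper": 1},
    {"delta_pos": [18.1,5.1,0],"turn": [0,0,-32],"gripper": 1},
  ],
)

```text
time_s: 1.57
tool_pos: [0.4219, -0.0602, 0.3275]
orientation: [0.0, 0.527, 0.85, 0.0]
ft_force: [0.5, -0.8, 0.4]
finger_gap: 0.0873
gripper_force: 0.0
```

>>> drive_tool(
  targets=[
    {"delta_pos": [2.5,2.8,0],"turn": [0,0,-6.4],"gripper": 1},
    {"delta_pos": [5.1,5.6,0],"turn": [0,0,-12.8],"gripper": 1},
    {"delta_pos": [7.6,8.3,0],"turn": [0,0,-19.2],"gripper": 1},
    {"delta_pos": [10.2,11.1,0],"turn": [0,0,-25.6],"gripper": 1},
    {"delta_pos": [12.7,13.9,0],"turn": [0,0,-32],"gripper": 1},
  ],
)

```text
time_s: 1.98
tool_pos: [0.4909, 0.1151, 0.3274]
orientation: [0.0, 0.272, 0.962, -0.0]
ft_force: [0.7, -0.8, 0.1]
finger_gap: 0.0866
gripper_force: 0.0
```

```bash
python3 - <<'E'
from h import *
im,d,P=shot("wrist"); cv2.imwrite("pics/w1.png",im); np.savez("w1.npz",im=im,d=d,K=P[0],k=P[1],A=P[2],o=P[3])
print(proj(P,[[.482,.049,.111],[.58,.3,.06]]))
E
```

```text
[[274.22166053 203.88503078]
 [479.49576072 158.62016679]]
```

View pics/w1.png

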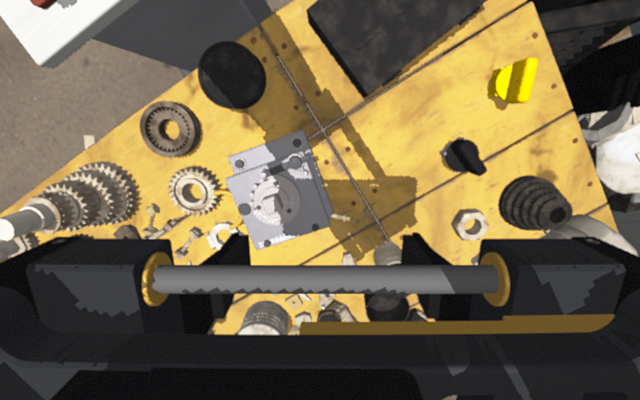

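The wrist view shows the stand plate around (280,190), with the star wheel and square end near (275,200) and the pivot bolt at (295,158). The knob is at (463,155) and the yellow one at (515,80).

```bash
python3 - <<'E'
from h import *
z=np.load("w1.npz");P=(z["K"],float(z["k"]),z["A"],z["o"]);im=z["im"];X=pts(P,z["d"])
def near(x,y,r,a,b): return (np.hypot(X[...,0]-x,X[...,1]-y)<r)&(X[...,2]>a)&(X[...,2]<b)
def rect(n,w):
    q=X[w]; r=cv2.minAreaRect((q[:,:2]*1000).astype(np.float32)); print(n,len(q),np.median(q,0).round(4),"rect",np.round(r[0],1),np.round(r[1],1),round(r[2],1))
rect("plate",near(.482,.049,.1,.070,.078)); rect("square",near(.482,.049,.03,.104,.116)); rect("wheel",near(.482,.049,.05,.082,.09))
rect("base",near(.482,.049,.12,.006,.02)); rect("wing",near(.58,.3,.05,.055,.07)); rect("disc",near(.58,.3,.05,.02,.07))
rect("bolt",near(.45,.09,.025,.09,.1))
big=cv2.resize(np.hstack([im[120:260,200:350],im[85:225,400:550]]),None,fx=2.66,fy=2.66,interpolation=cv2.INTER_CUBIC); cv2.imwrite("pics/c2.png",big)
E
```

```text
plate 3876 [0.4994 0.0394 0.0746] rect [488.9  43.3] [110.2 109. ] 77.9
square 290 [0.4804 0.0463 0.1114] rect [480.8  45. ] [20.3 19.6] 77.5
wheel 1552 [0.4741 0.0554 0.0877] rect [476.6  53.6] [64.8 84.5] 29.9
base 2223 [0.4311 0.0728 0.0145] rect [482.9  27.5] [197.8 151.6] 77.7
wing 481 [0.5735 0.2909 0.0616] rect [574.6 292.6] [51.9 16.5] 9.0
disc 1053 [0.5726 0.2866 0.05  ] rect [574.5 291.5] [46.6 49. ] 67.3
bolt 134 [0.4541 0.0936 0.0942] rect [453.7  84.8] [34.6 14.6] 86.4
```

View pics/c2.png

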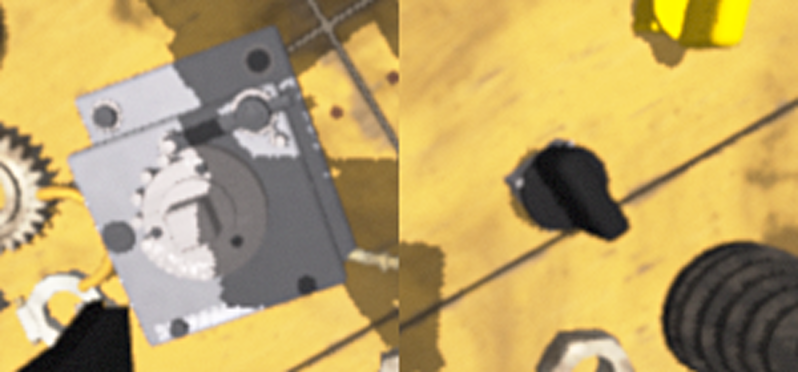

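The crop shows the square end turned about -12° with the bolt on its -x,+y side, as described. The knob wing is at about 9°. Measured heights and sizes (111 mm, 20 mm; 62 mm, 52x16 mm) match the description.

>>> drive_tool(
  targets=[
    {"delta_pos": [-0.3,3.7,0.6],"turn": [0,0,-6.8],"gripper": 1},
    {"delta_pos": [-0.6,7.4,1.2],"turn": [0,0,-13.6],"gripper": 1},
    {"delta_pos": [-0.9,11.1,1.8],"turn": [0,0,-20.4],"gripper": 1},
    {"delta_pos": [-1.2,14.8,2.4],"turn": [0,0,-27.2],"gripper": 1},
    {"delta_pos": [-1.5,18.5,3],"turn": [0,0,-34],"gripper": 1},
  ],
)

```text
time_s: 2.45
tool_pos: [0.6019, 0.2637, 0.2967]
orientation: [-0.0, -0.021, 1.0, -0.0]
ft_force: [0.5, -0.8, 1.7]
finger_gap: 0.0872
gripper_force: 0.0
```

>>> drive_tool(
  targets=[
    {"delta_pos": [-0.6,1,3],"turn": [0,0,-3.3],"gripper": 0.6},
    {"delta_pos": [-1.3,2,6],"turn": [0,0,-6.6],"gripper": 0.6},
    {"delta_pos": [-2.5,3.5,9],"turn": [0,0,-6.6],"gripper": 0.6},
    {"delta_pos": [-2.5,3.5,9],"turn": [0,0,-6.6],"gripper": 0.6},
    {"delta_pos": [-2.5,3.5,9],"turn": [0,0,-6.6],"gripper": 0.6},
  ],
)

```text
time_s: 2.87
tool_pos: [0.6232, 0.2978, 0.2034]
orientation: [-0.004, -0.076, 0.997, -0.001]
ft_force: [0.3, -0.2, 0.8]
finger_gap: 0.0616
gripper_force: 0.0
```

```bash
cat > knob.py <<'E'
from h import *
im,d,P=shot("wrist"); cv2.imwrite("pics/w2.png",im); X=pts(P,d); o=arm.get_obs()
w=(np.hypot(X[...,0]-.5746,X[...,1]-.2926)<.045)&(X[...,2]>.054)&(X[...,2]<.072)
q=X[w]; r=cv2.minAreaRect((q[:,:2]*1000).astype(np.float32)); print(len(q),np.median(q[:,2]),r,"px",np.argwhere(w).mean(0))
p=o["tool_pos"]; Rt=q2R(o["orientation"]); print(p,o["orientation"],o["joints"],"yaw",np.degrees(np.arctan2(Rt[1,0],Rt[0,0])))
print("tool delta mm",Rt.T@(np.array([*r[0],56])-p*1000))
E
python3 knob.py
```

```text
1006 0.061829403242344066 ((574.8494873046875, 293.1612243652344), (53.115360260009766, 15.470823287963867), 8.519278526306152) px [145.19085487 328.23856859]
[0.62443806 0.29779647 0.20660101] [-1.14954993e-03 -7.58860632e-02  9.97115742e-01 -4.24461007e-04] [ 3.31250943e-01  4.07577176e-01  1.37188348e+00 -2.46034712e-04
  1.36457097e+00 -1.39141300e+00] yaw -171.29576866401044
tool delta mm [ 49.3638323    3.02385525 150.71577738]
```

>>> drive_tool(
  targets=[
    {"delta_pos": [3,0.2,2],"turn": [0,0,0],"gripper": 0.6},
    {"delta_pos": [4.9,0.3,5],"turn": [0,0,0],"gripper": 0.6},
    {"delta_pos": [4.9,0.3,9],"turn": [0,0,0],"gripper": 0.6},
    {"delta_pos": [4.9,0.3,12],"turn": [0,0,0],"gripper": 0.6},
    {"delta_pos": [4.9,0.3,14],"turn": [0,0,0],"gripper": 0.6},
  ],
)

```text
time_s: 3.33
tool_pos: [0.5757, 0.2929, 0.0677]
orientation: [0.001, -0.076, 0.997, 0.0]
ft_force: [0.3, -0.5, 0.1]
finger_gap: 0.0522
gripper_force: 0.0
```

>>> drive_tool(
  targets=[
    {"delta_pos": [0,0,0.6],"turn": [0,0,0],"gripper": 0.6},
    {"delta_pos": [0,0,1.0],"turn": [0,0,0],"gripper": 0.6},
    {"delta_pos": [0,0,1.0],"turn": [0,0,0],"gripper": 0.6},
  ],
)

```text
time_s: 3.58
tool_pos: [0.5775, 0.2937, 0.0597]
orientation: [0.001, -0.076, 0.997, 0.0]
ft_force: [-0.9, 0.3, 1.8]
finger_gap: 0.0519
gripper_force: 0.0
```

>>> drive_tool(
  targets=[
    {"delta_pos": [0.25,0,0.2],"turn": [0,0,0],"gripper": 0.6},
    {"delta_pos": [0.25,0,0.2],"turn": [0,0,0],"gripper": 0.6},
    {"delta_pos": [0.25,0,0.2],"turn": [0,0,0],"gripper": 0.6},
  ],
)

```text
time_s: 3.83
tool_pos: [0.5745, 0.2936, 0.0573]
orientation: [0.001, -0.076, 0.997, 0.0]
ft_force: [-0.2, 0.2, 0.6]
finger_gap: 0.0522
gripper_force: 0.0
```

>>> drive_tool(
  targets=[
    {"delta_pos": [0,0,0],"turn": [0,0,0],"gripper": 0},
    {"delta_pos": [0,0,0],"turn": [0,0,0],"gripper": 0},
    {"delta_pos": [0,0,0],"turn": [0,0,0],"gripper": 0},
    {"delta_pos": [0,0,0],"turn": [0,0,0],"gripper": 0},
    {"delta_pos": [0,0,0],"turn": [0,0,0],"gripper": 0},
  ],
  squeeze=40,
)

```text
time_s: 4.25
tool_pos: [0.5736, 0.2933, 0.0555]
orientation: [-0.0, -0.076, 0.997, -0.0]
ft_force: [-0.1, -0.7, 0.7]
finger_gap: 0.0263
gripper_force: 0.0
```

>>> drive_tool(
  targets=[
    {"delta_pos": [0,0,0],"turn": [0,0,0],"gripper": 0},
    {"delta_pos": [0,0,0],"turn": [0,0,0],"gripper": 0},
    {"delta_pos": [0,0,0],"turn": [0,0,0],"gripper": 0},
    {"delta_pos": [0,0,0],"turn": [0,0,0],"gripper": 0},
  ],
)

```text
time_s: 4.58
tool_pos: [0.5736, 0.2932, 0.0554]
orientation: [-0.0, -0.076, 0.997, -0.0]
ft_force: [0.6, -0.1, -0.3]
finger_gap: 0.0159
gripper_force: 40.0
```

```bash
cat > st.py <<'E'
from h import *
o=arm.get_obs(); Rt=q2R(o["orientation"])
print(round(o["time_s"],2),"p",(o["tool_pos"]*1000).round(2),"yaw %.2f"%np.degrees(np.arctan2(Rt[1,0],Rt[0,0])),"R",Rt[:,2].round(4),"F",o["ft_force"].round(2),"T",o["wrist_torque"].round(3),"gap",round(o["finger_gap"],4),o["gripper_force"],"q",o["joints"].round(3))
E
python3 st.py
```

```text
4.58 p [573.56 293.17  55.42] yaw -171.30 R [-1.e-04 -1.e-04 -1.e+00] F [ 0.62 -0.12 -0.3 ] T [ 0.055 -0.099  0.019] gap 0.0159 39.989730971865356 q [ 0.35   0.46   1.607 -0.     1.075 -1.372]
```

>>> drive_tool(
  targets=[
    {"delta_pos": [0,0,-2],"turn": [0,0,0],"gripper": 0},
    {"delta_pos": [0,0,-5],"turn": [0,0,0],"gripper": 0},
    {"delta_pos": [0,0,-9],"turn": [0,0,0],"gripper": 0},
    {"delta_pos": [0,0,-13],"turn": [0,0,0],"gripper": 0},
    {"delta_pos": [0,0,-16],"turn": [0,0,0],"gripper": 0},
  ],
)

```text
time_s: 5.0
tool_pos: [0.574, 0.2934, 0.2187]
orientation: [0.001, -0.076, 0.997, 0.0]
ft_force: [1.8, 0.9, -1.4]
finger_gap: 0.0156
gripper_force: 40.0
```

>>> drive_tool(
  targets=[
    {"delta_pos": [1,-3,-1],"turn": [0,0,3],"gripper": 0},
    {"delta_pos": [2,-6,-2],"turn": [0,0,6],"gripper": 0},
    {"delta_pos": [3,-9,-3],"turn": [0,0,9],"gripper": 0},
    {"delta_pos": [4,-12,-4],"turn": [0,0,12],"gripper": 0},
    {"delta_pos": [5,-15,-4],"turn": [0,0,15],"gripper": 0},
  ],
)

```text
time_s: 5.42
tool_pos: [0.5472, 0.1363, 0.2577]
orientation: [0.002, 0.056, 0.998, 0.0]
ft_force: [0.7, -0.5, -1.4]
finger_gap: 0.015
gripper_force: 40.0
```

```bash
python3 st.py
```

```text
5.42 p [547.18 136.33 257.69] yaw 173.58 R [ 3.1e-03  4.0e-04 -1.0e+00] F [ 0.7  -0.47 -1.4 ] T [ 0.045 -0.218  0.028] gap 0.015 39.98911161907017 q [ 0.104  0.066  1.679  0.     1.394 -1.354]
```

>>> drive_tool(
  targets=[
    {"delta_pos": [0.2,-3,0],"turn": [0,0,2],"gripper": 0},
    {"delta_pos": [0.4,-6,0],"turn": [0,0,4],"gripper": 0},
    {"delta_pos": [0.6,-9,0],"turn": [0,0,6],"gripper": 0},
    {"delta_pos": [0.6,-10.3,0],"turn": [0,0,6],"gripper": 0},
    {"delta_pos": [0.6,-10.3,0],"turn": [0,0,6],"gripper": 0},
  ],
)

```text
time_s: 5.83
tool_pos: [0.5292, 0.0332, 0.2553]
orientation: [-0.0, 0.109, 0.994, -0.0]
ft_force: [0.4, 0.0, -1.5]
finger_gap: 0.0157
gripper_force: 40.0
```

>>> drive_tool(
  targets=[
    {"delta_pos": [0,0,0],"turn": [0,0,0],"gripper": 0},
    {"delta_pos": [0,0,0],"turn": [0,0,0],"gripper": 0},
  ],
)

```text
time_s: 6.0
tool_pos: [0.5297, 0.0365, 0.2554]
orientation: [-0.0, 0.107, 0.994, 0.0]
ft_force: [-0.3, 0.7, -1.4]
finger_gap: 0.0158
gripper_force: 40.0
```

```bash
cat > sq.py <<'E'
from h import *
im,d,P=shot("wrist"); cv2.imwrite("pics/w3.png",im); X=pts(P,d); o=arm.get_obs()
w=(np.hypot(X[...,0]-.4808,X[...,1]-.045)<.03)&(X[...,2]>.105)&(X[...,2]<.118)
q=X[w]; r=cv2.minAreaRect((q[:,:2]*1000).astype(np.float32)); print(len(q),np.median(q[:,2]),q[:,:2].mean(0),r,"px",np.argwhere(w).mean(0))
p=o["tool_pos"]; Rt=q2R(o["orientation"])
print("tool delta mm",Rt.T@(np.array([*r[0],56+92])-p*1000))
w=(np.hypot(X[...,0]-.4808,X[...,1]-.045)<.1)&(X[...,2]>.07)&(X[...,2]<.078); print("plate",cv2.minAreaRect((X[w][:,:2]*1000).astype(np.float32)))
E
python3 sq.py; python3 st.py
```

```text
495 0.11133155690135921 [0.48076768 0.04497809] ((480.9430236816406, 44.79776382446289), (19.274097442626953, 19.887104034423828), 77.90149688720703) px [144.         322.57777778]
tool delta mm [ 49.33179128  -2.59075117 107.44248555]
plate ((489.1416931152344, 43.143585205078125), (110.46146392822266, 106.84479522705078), 77.71464538574219)
6.05 p [529.72  36.82 255.43] yaw 167.78 R [-1.e-04  6.e-04 -1.e+00] F [ 0.48  0.18 -1.92] T [ 0.071 -0.142 -0.01 ] gap 0.0155 39.98967838939279 q [-8.000e-02 -1.000e-02  1.761e+00  1.000e-03  1.391e+00 -1.437e+00]
```

View pics/w3.png

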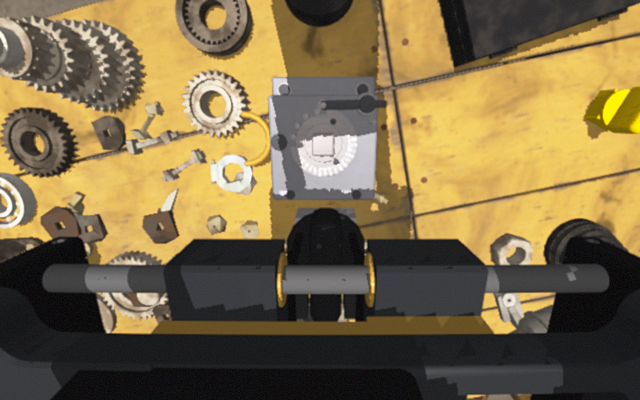

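The view shows the knob held at about (325,260) and the square end at (322,144), the same image place and relative height the knob had, so calibration bias cancels.

>>> drive_tool(
  targets=[
    {"delta_pos": [2,-0.1,1.5],"turn": [0,0,0],"gripper": 0},
    {"delta_pos": [4,-0.2,4],"turn": [0,0,0],"gripper": 0},
    {"delta_pos": [5.1,-0.2,6.5],"turn": [0,0,0],"gripper": 0},
    {"delta_pos": [5.1,-0.2,7.8],"turn": [0,0,0],"gripper": 0},
    {"delta_pos": [5.1,-0.2,7.8],"turn": [0,0,0],"gripper": 0},
  ],
)

```text
time_s: 6.47
tool_pos: [0.4764, 0.0462, 0.1739]
orientation: [-0.003, 0.106, 0.994, 0.0]
ft_force: [-0.7, 0.1, -2.2]
finger_gap: 0.0157
gripper_force: 40.0
```

>>> drive_tool(
  targets=[
    {"delta_pos": [0,0,0],"turn": [0,0,0],"gripper": 0},
    {"delta_pos": [0,0,0],"turn": [0,0,0],"gripper": 0},
    {"delta_pos": [0,0,0],"turn": [0,0,0],"gripper": 0},
  ],
)

```text
time_s: 6.72
tool_pos: [0.4808, 0.0448, 0.1793]
orientation: [0.001, 0.107, 0.994, 0.0]
ft_force: [1.1, -0.0, -2.1]
finger_gap: 0.0159
gripper_force: 40.0
```

```bash
python3 st.py
```

```text
6.72 p [480.83  44.83 179.26] yaw 167.74 R [ 2.9e-03 -1.0e-04 -1.0e+00] F [ 1.14 -0.04 -2.08] T [ 0.055 -0.158 -0.004] gap 0.0159 39.989422587677836 q [-0.071 -0.065  1.961  0.     1.242 -1.427]
```

>>> drive_tool(
  targets=[
    {"delta_pos": [0,0,0],"turn": [0,0,0],"gripper": 0},
    {"delta_pos": [0,0,0],"turn": [0,0,0],"gripper": 0},
    {"delta_pos": [0,0,0.3],"turn": [0,0,0],"gripper": 0},
    {"delta_pos": [0,0,0.3],"turn": [0,0,0],"gripper": 0},
    {"delta_pos": [0,0,0.3],"turn": [0,0,0],"gripper": 0},
  ],
)

```text
time_s: 7.13
tool_pos: [0.4792, 0.0445, 0.1743]
orientation: [-0.0, 0.107, 0.994, -0.0]
ft_force: [0.2, -0.7, -1.8]
finger_gap: 0.0158
gripper_force: 40.0
```

```bash
python3 st.py
```

```text
7.13 p [479.18  44.52 174.34] yaw 167.69 R [-5.e-04  0.e+00 -1.e+00] F [ 0.24 -0.68 -1.75] T [ 0.107 -0.223  0.015] gap 0.0158 39.98949710279703 q [-0.071 -0.061  1.967 -0.     1.235 -1.427]
```

>>> drive_tool(
  targets=[
    {"delta_pos": [-0.03,0.06,0.2],"turn": [0,0,0],"gripper": 0},
    {"delta_pos": [-0.03,0.06,0.5],"turn": [0,0,0],"gripper": 0},
    {"delta_pos": [-0.03,0.06,0.8],"turn": [0,0,0],"gripper": 0},
    {"delta_pos": [-0.03,0.06,1.0],"turn": [0,0,0],"gripper": 0},
    {"delta_pos": [-0.03,0.06,1.2],"turn": [0,0,0],"gripper": 0},
  ],
)

```text
time_s: 7.55
tool_pos: [0.4795, 0.0451, 0.1621]
orientation: [-0.0, 0.107, 0.994, -0.0]
ft_force: [1.2, 0.8, -1.9]
finger_gap: 0.0159
gripper_force: 40.0
```

```bash
python3 st.py
```

```text
7.55 p [479.53  45.12 162.06] yaw 167.70 R [-6.e-04  0.e+00 -1.e+00] F [ 1.15  0.76 -1.94] T [ 0.019 -0.132  0.013] gap 0.0159 39.98945301398635 q [-0.07  -0.045  1.977 -0.     1.21  -1.426]
```

>>> drive_tool(
  targets=[
    {"delta_pos": [0,0,0.3],"turn": [0,0,0],"gripper": 0},
    {"delta_pos": [0,0,0.6],"turn": [0,0,0],"gripper": 0},
    {"delta_pos": [0,0,0.9],"turn": [0,0,0],"gripper": 0},
    {"delta_pos": [0,0,1.2],"turn": [0,0,0],"gripper": 0},
    {"delta_pos": [0,0,1.3],"turn": [0,0,0],"gripper": 0},
  ],
)

```text
time_s: 7.97
tool_pos: [0.4794, 0.0451, 0.1489]
orientation: [-0.0, 0.107, 0.994, -0.0]
ft_force: [-0.2, -0.3, -2.4]
finger_gap: 0.0154
gripper_force: 40.0
```

```bash
python3 st.py
```

```text
7.97 p [479.4   45.11 148.86] yaw 167.70 R [-9.e-04  1.e-04 -1.e+00] F [-0.25 -0.29 -2.42] T [ 0.096 -0.129  0.026] gap 0.0154 39.9895555106923 q [-0.07  -0.028  1.988  0.     1.183 -1.426]
```

>>> drive_tool(
  targets=[
    {"delta_pos": [0,0,0.1],"turn": [0,0,0],"gripper": 0},
    {"delta_pos": [0,0,0.2],"turn": [0,0,0],"gripper": 0},
    {"delta_pos": [0,0,0.3],"turn": [0,0,0],"gripper": 0},
    {"delta_pos": [0,0,0.3],"turn": [0,0,0],"gripper": 0},
  ],
)

```text
time_s: 8.3
tool_pos: [0.48, 0.0451, 0.1473]
orientation: [0.0, 0.107, 0.994, -0.0]
ft_force: [-1.9, 0.3, 3.4]
finger_gap: 0.0159
gripper_force: 40.0
```

```bash
python3 st.py
```

```text
8.3 p [480.04  45.06 147.33] yaw 167.70 R [ 5.e-04 -1.e-04 -1.e+00] F [-1.9   0.27  3.41] T [ 0.089  0.35  -0.015] gap 0.0159 39.99058485031128 q [-0.07  -0.026  1.988 -0.     1.178 -1.426]
```

Seated: the knob underside is at 92 mm with light contact force. Now I turn in small steps and watch the torque.

>>> drive_tool(
  targets=[
    {"delta_pos": [0,0,0],"turn": [0,0,2],"gripper": 0},
    {"delta_pos": [0,0,0],"turn": [0,0,4],"gripper": 0},
    {"delta_pos": [0,0,0],"turn": [0,0,6],"gripper": 0},
    {"delta_pos": [0,0,0],"turn": [0,0,8],"gripper": 0},
    {"delta_pos": [0,0,0],"turn": [0,0,10],"gripper": 0},
  ],
  squeeze=50,
)

```text
time_s: 8.72
tool_pos: [0.4798, 0.0451, 0.1473]
orientation: [0.0, 0.194, 0.981, -0.0]
ft_force: [-2.7, -0.8, 4.0]
finger_gap: 0.0154
gripper_force: 50.0
```

```bash
python3 st.py
```

```text
8.72 p [479.84  45.13 147.33] yaw 157.63 R [ 2.e-04 -1.e-04 -1.e+00] F [-2.73 -0.84  3.97] T [0.17  0.438 0.208] gap 0.0154 50.02153859473765 q [-0.07  -0.026  1.989 -0.     1.179 -1.25 ]
```

>>> drive_tool(
  targets=[
    {"delta_pos": [0,0,0],"turn": [0,0,1],"gripper": 0},
    {"delta_pos": [0,0,0],"turn": [0,0,2],"gripper": 0},
    {"delta_pos": [0,0,0],"turn": [0,0,3],"gripper": 0},
  ],
)

```text
time_s: 8.97
tool_pos: [0.4799, 0.0452, 0.1473]
orientation: [0.0, 0.219, 0.976, 0.0]
ft_force: [-3.5, 0.1, 6.2]
finger_gap: 0.0158
gripper_force: 50.0
```

```bash
python3 st.py
```

```text
8.97 p [479.88  45.2  147.3 ] yaw 154.68 R [ 3.e-04  1.e-04 -1.e+00] F [-3.48  0.14  6.18] T [0.175 0.492 0.152] gap 0.0158 50.00434784218669 q [-0.07  -0.026  1.989  0.     1.179 -1.199]
```

Torque rose to 0.21 N m and is now falling towards the first crest.

>>> drive_tool(
  targets=[
    {"delta_pos": [0,0,0],"turn": [0,0,2],"gripper": 0},
    {"delta_pos": [0,0,0],"turn": [0,0,4],"gripper": 0},
    {"delta_pos": [0,0,0],"turn": [0,0,6],"gripper": 0},
  ],
)

```text
time_s: 9.22
tool_pos: [0.48, 0.0453, 0.1473]
orientation: [0.0, 0.27, 0.963, 0.0]
ft_force: [-3.1, 0.9, 6.2]
finger_gap: 0.0156
gripper_force: 50.0
```

```bash
python3 st.py
```

```text
9.22 p [479.96  45.29 147.31] yaw 148.62 R [ 5.e-04  4.e-04 -1.e+00] F [-3.13  0.93  6.2 ] T [0.239 0.447 0.003] gap 0.0156 49.989400170743465 q [-0.07  -0.026  1.989  0.     1.179 -1.093]
```

>>> drive_tool(
  targets=[
    {"delta_pos": [0,0,0],"turn": [0,0,2],"gripper": 0},
    {"delta_pos": [0,0,0],"turn": [0,0,4],"gripper": 0},
  ],
)

```text
time_s: 9.38
tool_pos: [0.4804, 0.0453, 0.1473]
orientation: [0.001, 0.304, 0.953, 0.0]
ft_force: [-1.6, -0.1, 2.8]
finger_gap: 0.0156
gripper_force: 50.0
```

```bash
python3 st.py
```

```text
9.38 p [480.39  45.26 147.33] yaw 144.61 R [ 1.7e-03  3.0e-04 -1.0e+00] F [-1.56 -0.05  2.8 ] T [0.207 0.127 0.063] gap 0.0156 49.99057190492749 q [-0.07  -0.026  1.988  0.     1.177 -1.023]
```

>>> drive_tool(
  targets=[
    {"delta_pos": [0,0,0],"turn": [0,0,2],"gripper": 0},
    {"delta_pos": [0,0,0],"turn": [0,0,4],"gripper": 0},
    {"delta_pos": [0,0,0],"turn": [0,0,6],"gripper": 0},
    {"delta_pos": [0,0,0],"turn": [0,0,8],"gripper": 0},
  ],
)

```text
time_s: 9.72
tool_pos: [0.4801, 0.0454, 0.1473]
orientation: [0.0, 0.369, 0.929, 0.0]
ft_force: [-2.8, 1.4, 4.6]
finger_gap: 0.0157
gripper_force: 50.0
```

```bash
python3 st.py
```

```text
9.72 p [480.07  45.39 147.3 ] yaw 136.64 R [ 7.e-04  5.e-04 -1.e+00] F [-2.79  1.45  4.59] T [0.417 0.323 0.309] gap 0.0157 50.03456982783973 q [-7.000e-02 -2.600e-02  1.989e+00  1.000e-03  1.178e+00 -8.840e-01]
```

Click one: torque dropped to about 0 at 19°, and is now 0.31 N m leaving the first stop. Continuing.

>>> drive_tool(
  targets=[
    {"delta_pos": [0,0,0],"turn": [0,0,2],"gripper": 0},
    {"delta_pos": [0,0,0],"turn": [0,0,4],"gripper": 0},
    {"delta_pos": [0,0,0],"turn": [0,0,6],"gripper": 0},
  ],
)

```text
time_s: 9.97
tool_pos: [0.4801, 0.0455, 0.1473]
orientation: [0.0, 0.418, 0.909, 0.001]
ft_force: [-2.5, 2.1, 3.9]
finger_gap: 0.0157
gripper_force: 50.0
```

```bash
python3 st.py
```

```text
9.97 p [480.15  45.51 147.29] yaw 130.63 R [ 1.e-03  7.e-04 -1.e+00] F [-2.48  2.11  3.89] T [0.423 0.32  0.11 ] gap 0.0157 49.99849559739232 q [-7.000e-02 -2.600e-02  1.989e+00  1.000e-03  1.178e+00 -7.790e-01]
```

>>> drive_tool(
  targets=[
    {"delta_pos": [0,0,0],"turn": [0,0,2],"gripper": 0},
    {"delta_pos": [0,0,0],"turn": [0,0,4],"gripper": 0},
    {"delta_pos": [0,0,0],"turn": [0,0,6],"gripper": 0},
    {"delta_pos": [0,0,0],"turn": [0,0,8],"gripper": 0},
  ],
)

```text
time_s: 10.3
tool_pos: [0.4805, 0.0454, 0.1473]
orientation: [0.001, 0.48, 0.877, 0.001]
ft_force: [-0.5, 0.7, 2.3]
finger_gap: 0.0158
gripper_force: 50.0
```

```bash
python3 st.py
```

```text
10.3 p [480.45  45.44 147.31] yaw 122.61 R [ 1.8e-03  6.0e-04 -1.0e+00] F [-0.48  0.66  2.32] T [0.162 0.037 0.043] gap 0.0158 49.99091492034495 q [-7.000e-02 -2.600e-02  1.988e+00  1.000e-03  1.177e+00 -6.390e-01]
```

>>> drive_tool(
  targets=[
    {"delta_pos": [0,0,0],"turn": [0,0,2],"gripper": 0},
    {"delta_pos": [0,0,0],"turn": [0,0,4],"gripper": 0},
    {"delta_pos": [0,0,0],"turn": [0,0,6],"gripper": 0},
    {"delta_pos": [0,0,0],"turn": [0,0,8],"gripper": 0},
  ],
)

```text
time_s: 10.63
tool_pos: [0.4804, 0.0456, 0.1473]
orientation: [0.0, 0.54, 0.842, 0.001]
ft_force: [-1.1, 1.6, 3.1]
finger_gap: 0.0154
gripper_force: 50.0
```

```bash
python3 st.py
```

```text
10.63 p [480.37  45.62 147.31] yaw 114.63 R [ 0.0016  0.001  -1.    ] F [-1.06  1.62  3.08] T [0.538 0.157 0.276] gap 0.0154 50.03998224623501 q [-7.000e-02 -2.600e-02  1.988e+00  1.000e-03  1.177e+00 -5.000e-01]
```

Click two is done and torque is rising again out of the second stop. Next is past the third crest and on to the middle of the third stop (yaw about 100.2).

>>> drive_tool(
  targets=[
    {"delta_pos": [0,0,0],"turn": [0,0,2],"gripper": 0},
    {"delta_pos": [0,0,0],"turn": [0,0,4],"gripper": 0},
    {"delta_pos": [0,0,0],"turn": [0,0,6],"gripper": 0},
  ],
)

```text
time_s: 10.88
tool_pos: [0.4805, 0.0457, 0.1473]
orientation: [0.0, 0.583, 0.812, 0.001]
ft_force: [0.2, 2.9, 2.8]
finger_gap: 0.0156
gripper_force: 50.0
```

```bash
python3 st.py
```

```text
10.88 p [480.47  45.67 147.3 ] yaw 108.63 R [ 0.0019  0.0011 -1.    ] F [0.25 2.9  2.79] T [ 0.459 -0.031  0.121] gap 0.0156 50.00037593767047 q [-7.000e-02 -2.600e-02  1.988e+00  1.000e-03  1.177e+00 -3.950e-01]
```

>>> drive_tool(
  targets=[
    {"delta_pos": [0,0,0],"turn": [0,0,1.5],"gripper": 0},
    {"delta_pos": [0,0,0],"turn": [0,0,3],"gripper": 0},
    {"delta_pos": [0,0,0],"turn": [0,0,5],"gripper": 0},
    {"delta_pos": [0,0,0],"turn": [0,0,7],"gripper": 0},
    {"delta_pos": [0,0,0],"turn": [0,0,8.3],"gripper": 0},
  ],
)

```text
time_s: 11.3
tool_pos: [0.4806, 0.0454, 0.1473]
orientation: [0.001, 0.641, 0.768, 0.001]
ft_force: [-0.1, 1.7, 3.3]
finger_gap: 0.0157
gripper_force: 50.0
```

>>> drive_tool(
  targets=[
    {"delta_pos": [0,0,0],"turn": [0,0,0],"gripper": 0},
    {"delta_pos": [0,0,0],"turn": [0,0,0],"gripper": 0},
    {"delta_pos": [0,0,0],"turn": [0,0,0],"gripper": 0},
  ],
)

```text
time_s: 11.55
tool_pos: [0.4806, 0.0453, 0.1473]
orientation: [0.001, 0.64, 0.769, 0.001]
ft_force: [1.1, 1.9, 6.4]
finger_gap: 0.0157
gripper_force: 50.0
```

```bash
python3 st.py; python3 - <<'E'
from h import *
t=[]
for n,b in(("scene",(255,110,100,100)),("side",(310,110,100,100))):
    im,d,P=shot(n); x,y,w,h=b; t.append(cv2.resize(im[y:y+h,x:x+w],None,fx=4,fy=4,interpolation=cv2.INTER_CUBIC))
cv2.imwrite("pics/end.png",np.hstack(t))
E
```

```text
11.55 p [480.58  45.29 147.28] yaw 100.44 R [ 2.e-03  4.e-04 -1.e+00] F [1.07 1.88 6.39] T [ 0.477 -0.232 -0.034] gap 0.0157 49.98948317952454 q [-7.000e-02 -2.600e-02  1.988e+00  1.000e-03  1.177e+00 -2.520e-01]
```

View pics/end.png

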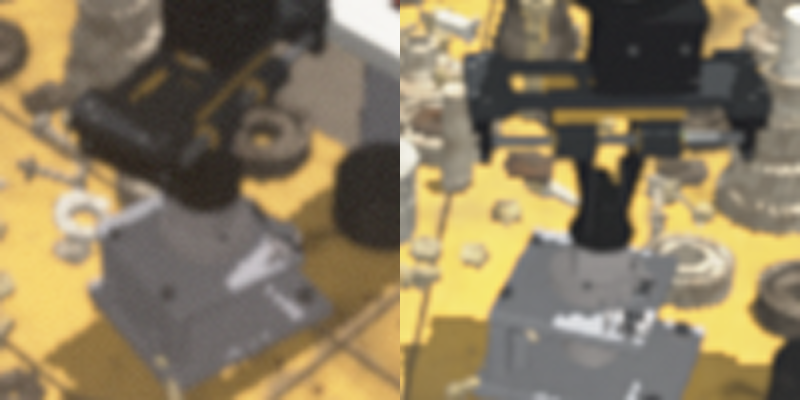

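The picture shows the gripper still holding the knob, seated on the drum with its sleeve down on the shoulder at about (205,230) in the left tile. Torque is back to about 0 at 67.3° of turn, so the third click has been made and the drum rests in its third stop. Handing in.

```bash
python3 -c "
from workcell import arm
print(arm.hand_in())"
```

```text
the job is handed in; nothing more can be done
None
```

The knob is fully down on the square and was turned clockwise by 67°, through three clicks counted by wrist torque. The drum sits in its third stop, never reached the fourth, and the knob is still gripped; handed in at about 11.7 s.

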